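# Open the canister vent and hold the pump's priming dial on the third click

### The arm

A 7-joint arm with a two-finger parallel gripper is mounted at the origin on the work surface. World frame = base frame: x ahead of the robot, y to its left, z up, the work surface at z = 0. Lengths are in m, angles in rad, forces in N, time in s.
With the tool pointing down it reaches from about 0.425 to 0.925 m from the base axis. Payload 6.8 kg.
Tool frame: the origin (TCP) lies between the finger pads, 19 mm behind the fingertips; this is the grasp point; z points along the fingers, y is the line along which they close (so a half turn about z gives the same grasp; the last joint's range is limited). The gripper opens to 88 mm and grips with 3 to 60 N. Pads are 20 mm wide; open, the fingers measure 115 mm over their backs; the gripper's body (75 mm by 178 mm) begins 61 mm behind the grasp point.
Start: joints at [1.06, 0.477, 0.022, 1.555, -0.011, 1.109, -0.083], TCP at [0.265, -0.621, 0.241] pointing down, gripper open.
Joint ranges: [-2.96, 2.96], [-0.34, 2.1], [-1.41, 1.46], [0.24, 2.44], [-1.37, 4.51], [0.17, 1.92], [-2.96, 2.96]. Speed limits (rad/s): [2.39, 2.39, 3.14, 3.14, 3.14, 3.14, 3.14].

### API

Orientations are given as [roll, pitch, yaw] about the fixed x, y, z axes, in that order (R = Rz(yaw) Ry(pitch) Rx(roll)).
In Python, from bench import r gives the robot as it stands.
- The arm moves only by the tool servo_tool, never from a script. Its argument "rows" is a list of rows, each a list of 2 entries, a list of its own where there are three numbers: the shift along the tool's x, y, z in m, then the turn about the tool's z in rad. In form: [[[x, y, z], twist], ...]. A call has 1 to 5 rows; each row shifts and turns the commanded pose from where the row before left it, along the tool's axes as they then stand; what a row does not reach is not made up. A row lasts 1/10 s, in which the tool goes at most 50 mm and 8.59 degrees, less where a joint would pass 70% of its speed; a pose out of reach is approached as far as the arm can. A call is refused whole if a number of a shift passes 0.05 or a number of a turn 0.15, either way. A call with a gripper value outside its range is refused whole. "fingers" is the finger opening in m, from 0 to 0.0878, set as the call begins (left out, the last holds). The fingers move at their own pace and stop on an object; "force" is the grip in N (left out, the last holds). Time passes only in rows, so rows that do not move let the fingers close. It gives the time, the measured TCP pose, the force, the opening and the grip force at its end, in the units of the state.
- r.observe(): the state, without advancing time (a new reading comes with each control period).
- r.capture(name): name is "scene" or "side" or "wrist"; returns the picture (480x640x3 uint8, red, green, blue); there is no depth.
- r.camera_params(name): a dict with "mtx" (3x3 intrinsics, pixels), "k1" (the pictures are not rectified: a ray, as slopes to the right and down, at radius r is drawn at 1 + k1 r^2 times it, then the intrinsics apply), "pose" (4x4, takes a point from camera to world coordinates). Camera axes: x right, y down, z forward; pixel columns grow to the right and rows downward; lengths in m; the calibration is good to about 2 mm. A picture is of the moment at which its call begins: read the wrist's pose just before it. camera_params takes no time and is no camera call; for the wrist camera it gives the pose at the moment of the call.
- r.job_done(): hands the job in; it is judged then, once.
The state is a dict: "time_s": time; "joint_positions": joint angles; "joint_vel": joint speeds; "effort": joint torques, N m; "tool_pos": TCP position; "orientation": TCP orientation; "wrist_force": force on the tool from outside, world axes, zero at the start; "wrist_torque": the same for the moment, N m; "gripper_width": opening from 0.0 (shut) to 1.0 (fully open); "finger_force": force on a finger pad.
Only numpy, scipy, OpenCV 4.12 (cv2) and the standard library are available. Lean on these libraries where they do the work, as an engineer would, in place of code of your own. Each camera call takes 0.05 s, during which the arm holds its last target. There are 200 camera calls.

### The job

Prime the detergent pump: first open the canister's vent by turning its captive screw cap counter-clockwise as far as it goes. Then turn the pump's spring-return dial clockwise by its grip bar, past the first two clicks to the third one (the longest mark), and finish the program with the fingers still on the bar, holding the dial there against its spring. Leave the cap open, and do not knock the bottle, cup and peg tub about.

Things in the scene. Friction and masses are not known exactly. Their poses are not given: they have to be found in the camera images.
- canister: White plastic detergent canister, 190 (x) x 110 (y) x 150 mm high, fixed on the table in a shallow grey tray, standing left or right of the middle, turned up to 0.4 rad either way. Origin at the centre of its underside, z up; the cap stands at x = -50, y = 0 of its frame (the end nearer the robot), and behind it at x = 15 to 85 an arched carrying handle rises 33 above the top.
- cap_grip (a point): Point on the axis of the vent cap, 182 mm above the table: a ribbed round grey cap, 44 in diameter and 24 high, its underside 162 and its top 186 above the table, the canister's top 12 below its underside. It is 4 below the cap's top, the height for the TCP when gripping the rim from above. The point turns with the cap.
- vent_cap (a joint): Turn of the vent cap, rad: 0 = screwed shut, grows counter-clockwise seen from above, stop at 2.3 = fully open. It starts between 0 and 0.4, so one grasp is usually not enough: let go, turn back, regrasp. It is captive and does not rise or come off; friction about 0.12 N m, and it stays where it is left.
- pump: White dosing pump, a box 160 (x) x 140 (y) x 70 mm high, fixed, on the other side from the canister, turned up to 0.4 rad. Origin at the centre of its underside, z up; the dial stands in the centre of its top. Round it are four flat black radial marks of growing length: the shortest, at -x, is rest; then, each 0.4 rad clockwise from above, clicks one, two and three (longest, 26).
- dial_bar: Grip bar of the dial, grey, 44 long (x) x 14 wide (y) x 36 mm high, standing on the dial's disc (48 in diameter). Origin on the dial's axis at the bar's underside, 81 above the table, so the bar's top is at 117; z up. Its -x end, with a black line on top, is the pointer. It turns with the dial, and at rest its axes are those of the pump.
- dial_grip (a point): Point on the dial's axis inside the grip bar, 103 mm above the table, 22 above the bar's underside: the height for the TCP when gripping the bar from above across its 14 mm width.
- dial (a joint): Turn of the dial, rad, clockwise seen from above: 0 = rest (start), clicks (detents) at 0.4, 0.8 and 1.2, end stop at 1.75. A spring returns it all the way to 0 from anywhere when let go; the return torque grows from 0.05 N m at 0 to about 0.15 N m at 1.2, and each click adds or takes up to 0.045 N m.
- stain_bottle: Bystander: round white bottle, 64 mm in diameter, 170 mm high, loose, beyond the middle of the work. Origin at the centre of its underside.
- cup: Bystander: clear plastic measuring cup, 76 mm wide at the rim, 75 mm high, loose, out to one side. Origin at the centre of its underside.
- peg_tub: Bystander: open white tub of clothes pegs, 140 x 100 x 60 mm high, loose, out to the other side. Origin at the centre of its underside.
There are look-alikes about, which are no part of the job. What is shaped like the canister but blue or red is not meant.

How it is judged:
On the way, in this order (a step that is already met when the one before it is completed fails the run):
1. the vent cap is turned counter-clockwise to its stop (value of joint vent_cap above 2.05 rad), for 0.2 s.
2. the dial is held by the fingers on its third click (value of joint dial between 1.07 and 1.33 rad and contact force between the fingers and dial_bar above 1 N and value of joint vent_cap above 2.05 rad), for 0.8 s.
At the end, for the whole second after the job is handed in: The dial is still, between 1.07 and 1.33 rad (third click, 1.2), held by the fingers pressing on its bar with more than 1 N; the vent cap is open beyond 2.05 rad (stop at 2.3); the bottle, cup and tub stand upright within 30 mm of their starts (all of step 2 and velocity of joint dial between -0.1 and 0.1 rad/s and distance of each of stain_bottle, cup, peg_tub from where it was at the start of the episode below 0.03 m and angle between each of stain_bottle, cup, peg_tub's own z axis and vertical below 0.2 rad); the arm keeps its last pose, push and grip.
It fails at once if the dial is turned (beyond 0.3 rad) while the vent is not open (cap below 2.05 rad) (value of joint dial above 0.3 rad and not (value of joint vent_cap above 2.05 rad)).
It fails at once if a bystander is shoved more than 30 mm or tipped over (distance of any of stain_bottle, cup, peg_tub from where it was at the start of the episode above 0.03 m or angle between any of stain_bottle, cup, peg_tub's own z axis and vertical above 0.2 rad).
It also fails if it takes over 59 s, if anything falls off the work surface, if the arm or the gripper's body presses on something with over 40 N, if the wrist force passes 120 N, or if a joint passes its speed limit or range.

## Working session

There is one attempt and no reset: what is moved stays moved. The work goes in short steps, Python scripts to look and compute and a tool call to move; the robot and the scene stay as the last step left them, time stands still between calls to the robot, and variables do not carry over. Pictures are saved under pics/ and viewed, at most 10 in all, crops included, and the job is handed in when it is done.

Besides the shell and the picture viewer there is one more tool, called after "Call:" as a command line: name --argument value ..., lists and objects as JSON in quotes. servo_tool: Moves the arm, as the interface text tells. Its arguments: {"type":"object","properties":{"rows":{"type":"array"},"fingers":{"type":"number"},"force":{"type":"number"}},"required":["rows"]}

```bash
ls; mkdir -p pics
cat > h.py <<'E'
import numpy as np, cv2
from bench import r
def ray(cam,uv,P=None):
    P=P or r.camera_params(cam); K=np.array(P["mtx"]); T=np.array(P["pose"])
    d=np.array([(uv[0]-K[0,2])/K[0,0],(uv[1]-K[1,2])/K[1,1]]); s=d.copy()
    for _ in range(20): s=d/(1+P["k1"]*(s@s))
    v=T[:3,:3]@np.array([s[0],s[1],1.]); return T[:3,3],v/np.linalg.norm(v)
def onz(cam,uv,z,P=None):
    o,v=ray(cam,uv,P); return o+v*(z-o[2])/v[2]
def proj(cam,p,P=None):
    P=P or r.camera_params(cam); K=np.array(P["mtx"]); T=np.array(P["pose"])
    c=T[:3,:3].T@(np.array(p)-T[:3,3]); s=c[:2]/c[2]; s=s*(1+P["k1"]*(s@s))
    return K[:2,:2]@s+K[:2,2]
def snap(cam,name):
    P=r.camera_params(cam); im=np.ascontiguousarray(np.array(r.capture(cam))[:,:,::-1]); cv2.imwrite(f"pics/{name}.png",im); return im,P
E
python3 - <<'E'
from h import *
a,P=snap("scene","s0"); b,Q=snap("side","d0"); 
print(P,Q,r.observe())
E
```

```text
pics
{'mtx': array([[439.2435435 ,   0.        , 316.57727126],
       [  0.        , 439.2435435 , 238.59558833],
       [  0.        ,   0.        ,   1.        ]]), 'k1': -0.06998217086062658, 'pose': array([[ 0.26555321, -0.92294579,  0.27866207,  0.17952815],
       [-0.96408603, -0.25288809,  0.08115259, -0.10241838],
       [-0.00442912, -0.29020454, -0.95695439,  1.47399815],
       [ 0.        ,  0.        ,  0.        ,  1.        ]])} {'mtx': array([[476.51236534,   0.        , 321.38478671],
       [  0.        , 476.51236534, 236.20764667],
       [  0.        ,   0.        ,   1.        ]]), 'k1': -0.07359560370077955, 'pose': array([[ 0.75217382,  0.62232187, -0.21667956,  0.9151885 ],
       [ 0.65892521, -0.71390712,  0.23696877, -0.35443654],
       [-0.00721823, -0.32101733, -0.94704581,  1.54949975],
       [ 0.        ,  0.        ,  0.        ,  1.        ]])} {'time_s': 0.1, 'joint_positions': array([ 1.05987625,  0.47772447,  0.02240028,  1.55630269, -0.01152118,
        1.10930002, -0.08311442]), 'joint_vel': array([-9.86975419e-04, -1.79660670e-03, -2.91344184e-05, -1.87834065e-03,
       -1.00304352e-03, -2.89105759e-04,  3.87131519e-04]), 'effort': array([ 4.73834749e-03, -5.84094536e+01,  1.54023070e+00, -2.73314649e+01,
       -5.41600585e-02,  1.30385812e-02,  5.52248969e-05]), 'tool_pos': array([ 0.26438278, -0.62053469,  0.24049639]), 'orientation': array([-3.13999179e+00,  1.23771216e-04,  4.02765658e-01]), 'wrist_force': array([-0.93084352,  0.11469906,  0.24902715]), 'wrist_torque': array([-0.04705362,  0.04911448,  0.018238  ]), 'finger_force': 0.0, 'gripper_width': 0.999560775246205}
```

View pics/s0.png

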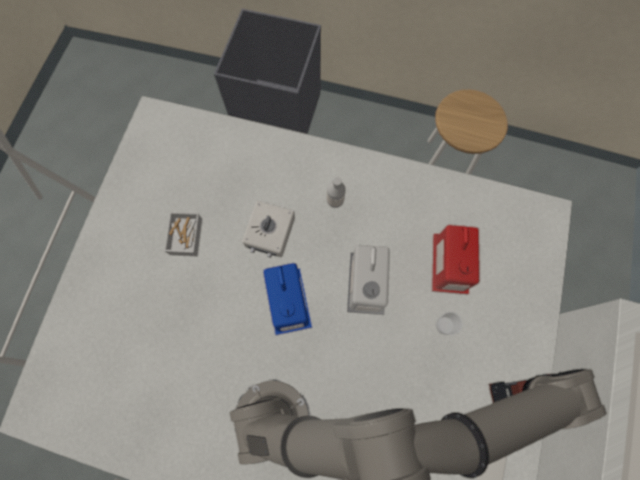

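View pics/d0.png

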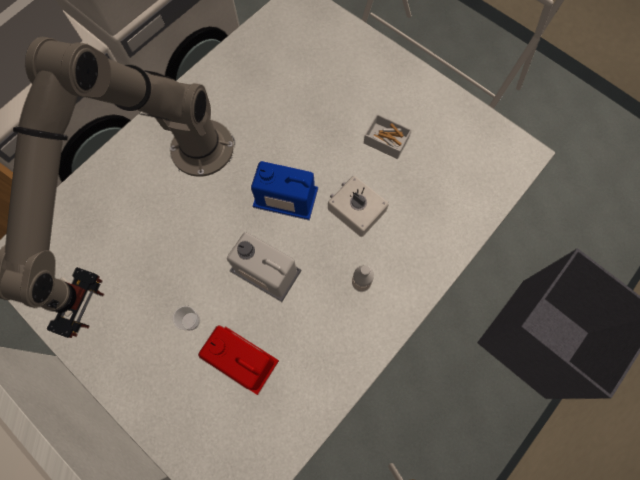

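Scene view: the candidates are the white canister (cap at 371,290), the blue one (cap at 290,310) and the red one (cap at 463,269). The white one is meant. The pump is at (269,224), the bottle at (337,192), the cup at (448,323) and the tub at (183,234). In the side view the cap is at (246,249) and the dial at (359,198).

Run:
```python
from h import *
a=cv2.imread("pics/s0.png"); b=cv2.imread("pics/d0.png")
f=lambda i,u,v,w:cv2.resize(i[v-w:v+w,u-w:u+w],(400,300) if 0 else (390,390),interpolation=cv2.INTER_CUBIC)
cv2.imwrite("pics/c0.png",np.hstack([f(a,371,285,33),f(a,269,226,33)]))
c1=onz("scene",(371,290),.186);c2=onz("side",(246,247),.186)
d1=onz("scene",(267,224),.117);d2=onz("side",(359,196),.117)
print(c1,c2,d1,d2)
for n,uv,z in [("bottle",(335,200),.08),("cup",(448,323),.05),("tub",(183,234),.03),("red",(457,260),.15),("blue",(287,300),.15)]: print(n,onz("scene",uv,z))
# canister top orientation: white mask
for nm,i,uv,z in [("canister",a,(371,275),.15),("pump",a,(269,228),.07)]:
    m=np.zeros(i.shape[:2],np.uint8)
    print(nm,[onz("scene",q,z)[:2].round(3) for q in ([(372,253),(371,290)] if nm=="canister" else [(257,204),(294,213),(281,252),(245,242)])])
```

```text
[ 0.4437419  -0.19100819  0.186     ] [ 0.4548964  -0.18803132  0.186     ] [0.57991702 0.18206026 0.117     ] [0.58868185 0.18920048 0.117     ]
bottle [ 0.73459787 -0.00826202  0.08      ]
cup [ 0.43199173 -0.46588846  0.05      ]
tub [0.49346712 0.47203155 0.03      ]
red [ 0.61360717 -0.43154382  0.15      ]
blue [0.35411673 0.04463683 0.15      ]
canister [array([ 0.565, -0.169]), array([ 0.451, -0.193])]
pump [array([0.654, 0.247]), array([0.656, 0.115]), array([0.512, 0.118]), array([0.514, 0.244])]
```

View pics/c0.png

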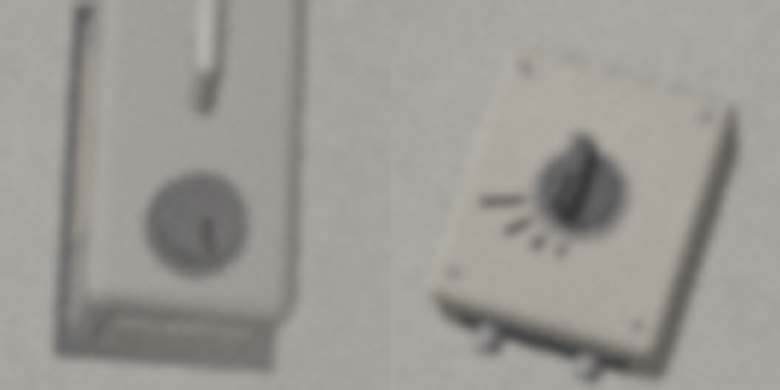

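Call:
servo_tool --rows '[[[0,0,-0.02],0.134],[[0,0,-0.02],0.134],[[0,0,0],0.135],[[0.018,-0.045,0],0],[[0.018,-0.045,0],0]]' --fingers 0.07 --force 30

```text
time_s: 0.6
tool_pos: [0.3001, -0.5304, 0.2805]
orientation: [-3.141, 0.001, -0.003]
wrist_force: [1.3, -0.2, 1.0]
gripper_width: 0.798
finger_force: 0.0
```

Call:
servo_tool --rows '[[[0.018,-0.045,0],0],[[0.018,-0.045,0],0],[[0.018,-0.045,0],0],[[0.018,-0.045,0],0],[[0.018,-0.045,0],0]]'

```text
time_s: 1.1
tool_pos: [0.3909, -0.304, 0.2812]
orientation: [-3.142, 0.0, -0.0]
wrist_force: [1.0, -0.8, 0.2]
gripper_width: 0.798
finger_force: 0.0
```

Call:
servo_tool --rows '[[[0.018,-0.045,0],0],[[0.018,-0.045,0],0],[[0.018,-0.02,0],0],[[0,0,0],0],[[0,0,0],0]]'

```text
time_s: 1.6
tool_pos: [0.4444, -0.196, 0.281]
orientation: [3.142, 0.001, 0.001]
wrist_force: [0.5, 0.0, 0.1]
gripper_width: 0.801
finger_force: 0.0
```

Run:
```python
from h import *
im,P=snap("wrist","w0"); o=r.observe(); print(o["tool_pos"],o["orientation"],o["joint_positions"],P["pose"],proj("wrist",o["tool_pos"],P),proj("wrist",(.45,-.19,.186),P))
import json; json.dump({k:np.array(v).tolist() for k,v in P.items()},open("w0.json","w"))
```

```text
[ 0.44399828 -0.19691226  0.28103772] [ 3.14139084e+00  9.55886115e-04 -1.28371398e-03] [ 0.43222905  0.13237157 -0.15759302  1.93762375  0.02407776  1.07420589
 -1.30757888] [[ 1.20059320e-04 -9.58424669e-01 -2.85345648e-01  5.22640854e-01]
 [-9.99999975e-01 -6.06547562e-05 -2.17022065e-04 -1.95361369e-01]
 [ 1.90691730e-04  2.85345667e-01 -9.58424652e-01  4.24422219e-01]
 [ 0.00000000e+00  0.00000000e+00  0.00000000e+00  1.00000000e+00]] [321.73993559 325.08319045] [309.44860796 242.69986222]
```

View pics/w0.png

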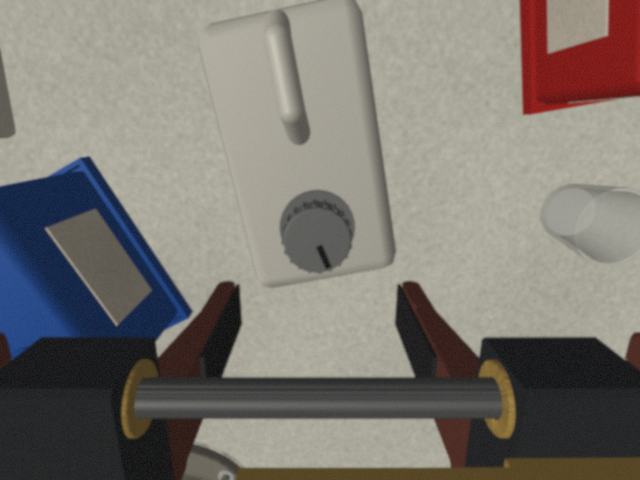

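The wrist view shows the white canister's cap, with its top face centred near (316,238). I'll measure that.

Run:
```python
from h import *
import json
P={k:(np.array(v) if k!="k1" else v) for k,v in json.load(open("w0.json")).items()}
g=cv2.cvtColor(cv2.imread("pics/w0.png"),6)
m=((g<105)).astype(np.uint8)*255; m[:180]=0;m[275:]=0;m[:,:270]=0;m[:,:][:,365:]=0
c=max(cv2.findContours(m,0,1)[0],key=cv2.contourArea); (u,v,w,h)=cv2.boundingRect(c); print(u,v,w,h)
for uv in [(317,237),(281,238),(354,238),(317,273)]: print(uv,g[uv[1]-1,uv[0]-1],onz("wrist",uv,.186,P))
print(proj("wrist",(.45,-.19,.186),P))
```

```text
281 191 73 82
(317, 237) 93 [ 0.45375324 -0.1947791   0.186     ]
(281, 238) 142 [ 0.4530958  -0.17208542  0.186     ]
(354, 238) 123 [ 0.45309876 -0.218103    0.186     ]
(317, 273) 115 [ 0.42949202 -0.19476423  0.186     ]
[309.44860796 242.69986222]
```

Call:
servo_tool --rows '[[[0.008,-0.002,0.03],0],[[0,0,0.04],0],[[0,0,0.029],0],[[0,0,0],0],[[0,0,0],0]]'

```text
time_s: 2.15
tool_pos: [0.4522, -0.1952, 0.1827]
orientation: [3.142, 0.001, -0.002]
wrist_force: [0.6, -0.1, 0.4]
gripper_width: 0.799
finger_force: 0.0
```

Call:
servo_tool --rows '[[[0,0,0],0],[[0,0,0],0],[[0,0,0],0],[[0,0,0],0],[[0,0,0],0]]' --fingers 0.03 --force 35

```text
time_s: 2.65
tool_pos: [0.4532, -0.195, 0.1833]
orientation: [3.14, -0.002, -0.001]
wrist_force: [-1.3, -2.8, 5.6]
gripper_width: 0.496
finger_force: 35.0
```

Call:
servo_tool --rows '[[[0,0,0],-0.13],[[0,0,0],-0.13],[[0,0,0],-0.13],[[0,0,0],-0.13],[[0,0,0],-0.13]]'

```text
time_s: 3.15
tool_pos: [0.4529, -0.1939, 0.1833]
orientation: [3.141, -0.0, 0.655]
wrist_force: [-3.3, 0.8, 8.7]
gripper_width: 0.495
finger_force: 35.0
```

Call:
servo_tool --rows '[[[0,0,0],-0.13],[[0,0,0],-0.13],[[0,0,0],-0.13],[[0,0,0],-0.13],[[0,0,0],-0.13]]'

```text
time_s: 3.65
tool_pos: [0.452, -0.1933, 0.1832]
orientation: [-3.14, -0.0, 1.305]
wrist_force: [-6.1, 2.3, 12.3]
gripper_width: 0.493
finger_force: 35.0
```

Call:
servo_tool --rows '[[[0,0,0],-0.13],[[0,0,0],-0.13],[[0,0,0],-0.13],[[0,0,0],-0.13],[[0,0,0],0]]'

```text
time_s: 4.15
tool_pos: [0.4511, -0.1933, 0.1832]
orientation: [-3.138, -0.001, 1.823]
wrist_force: [-9.1, 3.1, 16.6]
gripper_width: 0.494
finger_force: 35.0
```

Run:
```python
from h import *
o=r.observe(); print(o["tool_pos"],o["orientation"],o["joint_positions"][6],o["wrist_torque"],o["wrist_force"])
im,P=snap("wrist","w1")
```

```text
[ 0.45106026 -0.19328562  0.18323987] [-3.13801394e+00 -1.49877710e-03  1.82344981e+00] 0.3701804507013907 [0.6171409  1.93558525 0.10520759] [-9.08088115  3.1135587  16.55533375]
```

Call:
servo_tool --rows '[[[0,0,-0.001],-0.1],[[0,0,0],-0.1],[[0,0,0],0]]'

```text
time_s: 4.5
tool_pos: [0.4507, -0.1934, 0.1833]
orientation: [-3.138, -0.003, 2.023]
wrist_force: [-6.0, 1.8, 8.7]
gripper_width: 0.491
finger_force: 35.0
```

Run:
```python
from h import *
o=r.observe(); print(o["orientation"],o["wrist_torque"],o["wrist_force"])
```

```text
[-3.13790903e+00 -2.74131894e-03  2.02252057e+00] [0.31946094 1.39767097 0.03026206] [-5.96681302  1.80580305  8.74518465]
```

Call:
servo_tool --rows '[[[0,0,0],-0.1],[[0,0,0],-0.1],[[0,0,0],-0.06],[[0,0,0],0]]'

```text
time_s: 4.9
tool_pos: [0.451, -0.1945, 0.183]
orientation: [-3.139, -0.002, 2.279]
wrist_force: [-5.4, -1.9, 2.7]
gripper_width: 0.497
finger_force: 35.0
```

Run:
```python
from h import *
o=r.observe(); print(o["orientation"],o["wrist_torque"],o["wrist_force"])
```

```text
[-3.13901330e+00 -1.98391931e-03  2.27946805e+00] [-0.49100465  0.99335447  0.15616885] [-5.42483731 -1.85994075  2.67460376]
```

Call:
servo_tool --rows '[[[0,0,0],0],[[0,0,0],0],[[0,0,-0.03],0],[[0,0,-0.04],0],[[0,0,-0.03],0]]' --fingers 0.07

```text
time_s: 5.4
tool_pos: [0.4536, -0.1934, 0.2854]
orientation: [3.14, 0.001, 2.28]
wrist_force: [0.4, -0.6, 0.3]
gripper_width: 0.794
finger_force: 0.0
```

Call:
servo_tool --rows '[[[0,0,0],0],[[0,0,0],0]]'

```text
time_s: 5.6
tool_pos: [0.4532, -0.1938, 0.2838]
orientation: [3.141, 0.002, 2.28]
wrist_force: [0.3, -0.6, -0.3]
gripper_width: 0.795
finger_force: 0.0
```

Run:
```python
from h import *
import json
im,P=snap("wrist","w2"); s,_=snap("scene","s2")
P0={k:(np.array(v) if k!="k1" else v) for k,v in json.load(open("w0.json")).items()}
c=np.array([.4515,-.195,.186]); ang={}
for n,Q in (("w0",P0),("w2",P)):
    i=cv2.cvtColor(cv2.imread(f"pics/{n}.png"),6); t=np.linspace(-.03,.03,400)
    X,Y=np.meshgrid(t,t); uv=np.array([[proj("wrist",c+[x,y,0],Q) for x in t] for y in t]).astype(np.float32)
    w=cv2.remap(i,uv[...,0],uv[...,1],1); w=cv2.flip(cv2.transpose(w),-1) # up=+x, left=+y
    cv2.imwrite(f"pics/cap_{n}.png",w)
cv2.imwrite("pics/caps.png",np.hstack([cv2.imread(f"pics/cap_{n}.png") for n in("w0","w2")]))
```

```text
(no output)
```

View pics/caps.png

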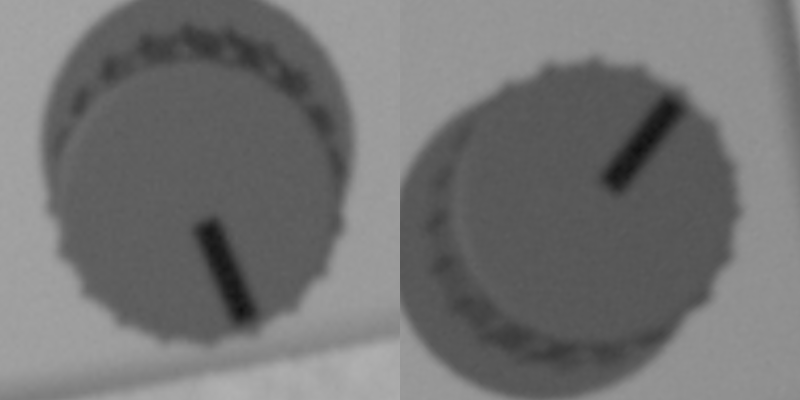

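The mark turned about 2.07 rad, from about 0.2 rad off the canister's -x direction. So the cap is now near 2.3 rad, at its stop. Next is the dial.

Call:
servo_tool --rows '[[[0,0,0],-0.143],[[0,0,0],-0.143],[[0,0,0],-0.143],[[0,0,0],-0.143],[[0,0,0],-0.143]]'

```text
time_s: 6.2
tool_pos: [0.452, -0.1937, 0.2819]
orientation: [3.14, -0.002, 3.001]
wrist_force: [-0.3, -0.3, 0.5]
gripper_width: 0.796
finger_force: 0.0
```

Call:
servo_tool --rows '[[[0,0,0],-0.146],[[-0.0165,0.047,0],0],[[-0.0165,0.047,0],0],[[-0.0165,0.047,0],0],[[-0.0165,0.047,0],0]]'

```text
time_s: 6.7
tool_pos: [0.5186, -0.0044, 0.2821]
orientation: [3.141, -0.002, 3.14]
wrist_force: [1.9, -0.6, 0.4]
gripper_width: 0.804
finger_force: 0.0
```

Call:
servo_tool --rows '[[[-0.0165,0.047,0],0],[[-0.0165,0.047,0],0],[[-0.0165,0.047,0],0],[[-0.0165,0.047,0],0]]'

```text
time_s: 7.1
tool_pos: [0.5849, 0.1836, 0.2815]
orientation: [-3.141, -0.002, 3.141]
wrist_force: [0.0, -0.1, 0.3]
gripper_width: 0.796
finger_force: 0.0
```

Call:
servo_tool --rows '[[[0,0,0],0],[[0,0,0],0]]' --fingers 0.05

```text
time_s: 7.3
tool_pos: [0.5841, 0.1834, 0.2815]
orientation: [3.141, -0.003, -3.139]
wrist_force: [0.1, 0.4, -0.5]
gripper_width: 0.657
finger_force: 0.0
```

Run:
```python
from h import *
import json
im,P=snap("wrist","w3"); o=r.observe(); print(o["tool_pos"],o["orientation"],o["joint_positions"])
json.dump({k:np.array(v).tolist() for k,v in P.items()},open("w3.json","w"))
```

```text
[0.58445143 0.18141222 0.28172933] [-3.14061081e+00 -2.56734012e-03  3.14126725e+00] [ 0.1866773   0.45305728 -0.80364506  1.62325006  0.34221942  1.21525951
  0.88237781]
```

View pics/w3.png

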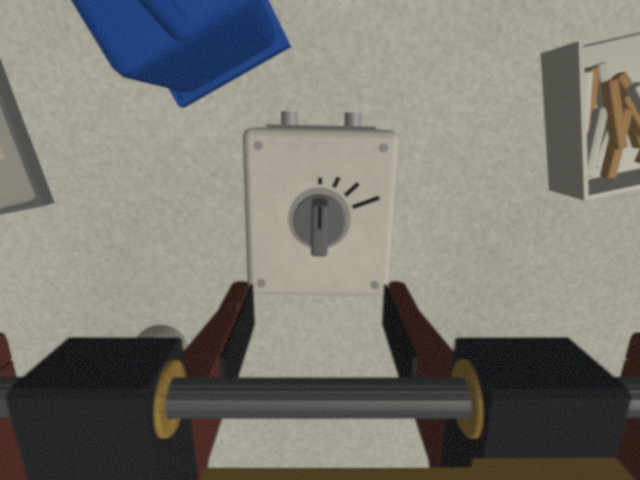

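The wrist view shows the dial bar at about (319,215), nearly lined up with the tool. The pump's front-edge screws are at (258,146) and (383,148), the rear ones at (261,283) and (374,285).

Run:
```python
from h import *
import json
P={k:(np.array(v) if k!="k1" else v) for k,v in json.load(open("w3.json")).items()}
i=cv2.cvtColor(cv2.imread("pics/w3.png"),6)
f=lambda u,v,z:onz("wrist",(u,v),z,P).round(4)
S=[f(*q,.07) for q in [(258,146),(383,148),(374,285),(261,283)]]
print(S,np.mean(S,0)); 
print("disc",f(289,219,.081),f(350,219,.081))
print("pointer end",f(319,198,.117))
for v in (205,215,225,235,245): print(v,i[v,302:338])
for z in(.117,):
  for p in [(-.022,0),(.022,0)]: print(proj("wrist",np.append(np.mean(S,0)[:2]+p,z),P))
```

```text
[array([0.5244, 0.1311, 0.07  ]), array([0.5259, 0.241 , 0.07  ]), array([0.6559, 0.2385, 0.07  ]), array([0.654 , 0.1287, 0.07  ])] [0.59005  0.184825 0.07    ]
disc [0.5876 0.1579 0.081 ] [0.5875 0.2126 0.081 ]
pointer end [0.562  0.1847 0.117 ]
205 [90 89 89 94 92 91 92 91 88 77 63 59 61 64 64 67 65 57 61 64 65 66 69 67
 76 79 86 88 93 93 91 92 91 93 91 93]
215 [91 90 93 92 89 92 92 89 83 75 69 73 77 81 85 73 58 36 43 65 81 88 93 95
 95 93 92 90 91 91 92 91 93 91 94 92]
225 [89 88 91 91 89 92 92 88 81 72 71 74 79 87 84 68 47 38 42 68 84 93 93 98
 97 97 92 92 94 93 93 93 95 92 91 90]
235 [92 89 91 91 91 90 91 83 79 70 68 76 85 88 87 87 91 91 91 94 92 92 98 94
 98 93 90 92 92 86 92 91 88 90 94 94]
245 [162 155 144 136 134 125 120 112  96  77  71  78  82  89  90  88  90  90
  91  92  93  97  94  98  97 102 113 120 123 129 134 142 150 157 162 165]
[319.16703916 205.5235443 ]
[319.02628998 257.93825122]
```

Call:
servo_tool --rows '[[[-0.004,0.002,0.04],0.018],[[0,0,0.045],0],[[0,0,0.04],0],[[0,0,0.03],0],[[0,0,0.02],0]]'

```text
time_s: 7.85
tool_pos: [0.5878, 0.1801, 0.1053]
orientation: [-3.139, -0.003, 3.12]
wrist_force: [-0.3, -0.5, 0.6]
gripper_width: 0.565
finger_force: 0.0
```

Call:
servo_tool --rows '[[[0,0,0.002],0],[[0,0,0],0],[[0,0,0],0]]'

```text
time_s: 8.15
tool_pos: [0.5899, 0.1833, 0.1078]
orientation: [3.141, 0.002, 3.121]
wrist_force: [-0.4, -0.3, -0.3]
gripper_width: 0.57
finger_force: 0.0
```

Call:
servo_tool --rows '[[[0,0,0],0],[[0,0,0],0],[[0,0,0],0],[[0,0,0],0],[[0,0,0],0]]' --fingers 0.0 --force 40

```text
time_s: 8.65
tool_pos: [0.5891, 0.1847, 0.1066]
orientation: [3.14, 0.0, 3.123]
wrist_force: [0.7, 3.8, -4.6]
gripper_width: 0.154
finger_force: 39.5
```

Call:
servo_tool --rows '[[[0,0,0],0.1],[[0,0,0],0.1],[[0,0,0],0.1],[[0,0,0],0.1],[[0,0,0],0.1]]'

```text
time_s: 9.15
tool_pos: [0.5891, 0.1849, 0.1065]
orientation: [3.14, -0.0, 2.62]
wrist_force: [1.5, 1.1, -0.8]
gripper_width: 0.157
finger_force: 40.0
```

Call:
servo_tool --rows '[[[0,0,0],0.1],[[0,0,0],0.1],[[0,0,0],0.1],[[0,0,0],0.1],[[0,0,0],0.1]]'

```text
time_s: 9.65
tool_pos: [0.5893, 0.1851, 0.1066]
orientation: [3.14, -0.001, 2.12]
wrist_force: [1.0, 2.7, -1.3]
gripper_width: 0.16
finger_force: 40.0
```

Call:
servo_tool --rows '[[[0,0,0],0.1],[[0,0,0],0.1],[[0,0,0],0.02],[[0,0,0],0],[[0,0,0],0]]'

```text
time_s: 10.15
tool_pos: [0.5894, 0.1851, 0.1065]
orientation: [3.14, -0.001, 1.906]
wrist_force: [3.1, 5.0, -2.4]
gripper_width: 0.156
finger_force: 40.0
```

Run:
```python
from h import *
o=r.observe(); print(o["tool_pos"],o["orientation"],o["wrist_torque"])
im,P=snap("wrist","w4"); a,_=snap("scene","s4"); b,_=snap("side","d4")
f=lambda i,u,v,w:cv2.resize(i[v-w:v+w,u-w:u+w],(390,390),interpolation=cv2.INTER_CUBIC)
cv2.imwrite("pics/c4.png",np.hstack([cv2.resize(im,(390,292))[:],np.zeros((292,10,3),np.uint8),f(b,355,200,40)[49:341]]))
```

```text
[0.58941314 0.18511927 0.10654833] [ 3.13985777e+00 -1.27116874e-03  1.90571192e+00] [ 1.021649   -0.70395613  0.17081522]
```

View pics/w4.png

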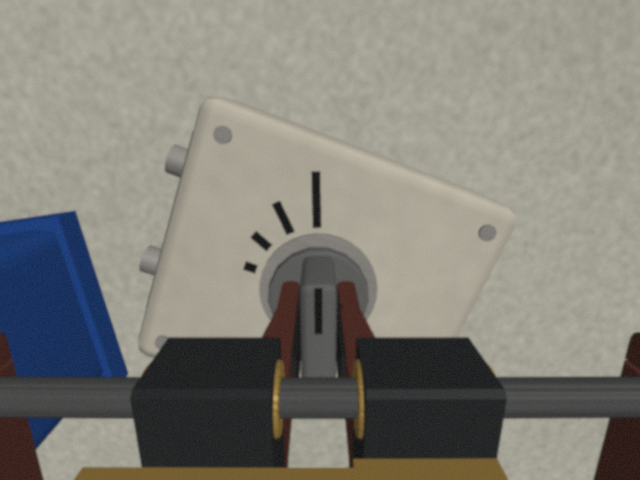

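The pointer's line at (318,310) is aligned with the longest mark at (316,200), so the dial is on the third click. I'll hold it there for a second before handing in.

Call:
servo_tool --rows '[[[0,0,0],0],[[0,0,0],0],[[0,0,0],0],[[0,0,0],0],[[0,0,0],0]]'

```text
time_s: 10.8
tool_pos: [0.5894, 0.1851, 0.1066]
orientation: [3.14, -0.001, 1.906]
wrist_force: [3.6, 4.1, -2.4]
gripper_width: 0.158
finger_force: 40.0
```

Call:
servo_tool --rows '[[[0,0,0],0],[[0,0,0],0],[[0,0,0],0],[[0,0,0],0],[[0,0,0],0]]'

```text
time_s: 11.3
tool_pos: [0.5894, 0.1851, 0.1065]
orientation: [3.14, -0.001, 1.906]
wrist_force: [2.3, 4.6, -2.2]
gripper_width: 0.161
finger_force: 40.0
```

```bash
python3 -c "
from bench import r
o=r.observe();print(o['orientation'],o['finger_force']);print(r.job_done())"
```

```text
[ 3.13986814e+00 -1.46539220e-03  1.90559738e+00] 39.99918580055237
the job is handed in; nothing more can be done
None
```

I handed the job in with the vent cap open at its stop (about 2.3 rad) and the dial held on its third click (about 1.2 rad) with a 40 N grip; no verdict came back, and I did not re-check the bottle, cup and tub at the end.

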